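Stack a three-ply pendant in the lamination press and hold the lever down

ROBOT

A 6-joint arm with a two-finger parallel gripper is mounted at the origin on the work surface; the furniture and walls round the work are solid. World frame = base frame: x ahead of the robot, y to its left, z up, the work surface at z = 0. Lengths are in m, angles in rad, forces in N, time in s.
With the tool pointing down it reaches from about 0.225 to 0.875 m from the base axis. Payload 3.4 kg.
Tool frame: the origin (TCP) lies at the very end of the fingers, on their centre line; the grasp point (between the pads) lies behind it (manip.grasp_offset is the z of the grasp point in the tool frame, in m); z points along the fingers, y is the line along which they close (so a half turn about z gives the same grasp; the last joint's range is limited). The gripper opens to 85 mm and grips with 20 to 120 N. Pads are 22 mm wide; open, the fingers measure 114 mm over their backs; the gripper's body (76 mm by 85 mm) begins 54 mm behind the grasp point. The pads swing forward as they close: fully open they stand 13 mm farther back than shut.
Start: joints at [1.223, 0.276, 1.505, -0, 1.361, -0.121], TCP at [0.129, 0.56, 0.231] pointing down, gripper open.
Joint ranges: [-2.89, 2.89], [-0.75, 2.08], [0.22, 2.7], [-1.18, 4.32], [0.11, 2.71], [-2.7, 2.7]. Speed limits (rad/s): [2.57, 2.57, 3.14, 3.14, 3.14, 3.14].

INTERFACE

Orientations are given as a unit quaternion [w, x, y, z].
In Python, from rig import manip gives the robot as it stands.
- The arm moves only by the shell command python3 -m pendant 'ROWS' [FORCE]. ROWS is JSON, a list of rows, each an object of numbers: "dx", "dy", "dz": the shift along the tool's x, y, z in m; "rx", "ry", "rz": the turn, a rotation vector about the tool's x, y, z in degrees; "hand": the finger opening in m, from 0 to 0.0854. In form: [{"dx": .., "dy": .., "dz": .., "rx": .., "ry": .., "rz": .., "hand": ..}, ...]. A call has 1 to 12 rows; each row shifts and turns the commanded pose from where the row before left it, along the tool's axes as they then stand; what a row does not reach is not made up. A row lasts 1/12 s, in which the tool goes at most 41.7 mm and 7.16 degrees, less where a joint would pass 70% of its speed; a pose out of reach is approached as far as the arm can. A call is refused whole if a number of a shift passes 0.0417 or a number of a turn 7.16, either way. A call with a gripper value outside its range is refused whole. The fingers move at their own pace and stop on an object; FORCE is the grip in N (left out, the last holds). Time passes only in rows, so rows that do not move let the fingers close. It gives the time, the measured TCP pose, the force, the opening and the grip force at its end, in the units of the state.
- manip.get_state(): the state, without advancing time (a new reading comes with each control period).
- manip.get_image(name): name is "side" or "top" or "wrist"; returns a dict with "frame" (384x512x3 uint8, red, green, blue), "fx", "fy", "cx", "cy" (pixels), "distortion" ([k1, k2, p1, p2, k3] as OpenCV has them; the pictures are not rectified), "position" and "attitude" of the camera in the world; the wrist camera has in their place "mount" (4x4, takes a point from camera to tool coordinates, whose origin is the TCP and whose axes are the flange's). Camera axes: x right, y up, looking along -z (the intrinsics and any distortion apply to the point x, -y, -z); pixel columns grow to the right and rows downward; lengths in m; the calibration is good to about 2 mm. A picture is of the moment at which its call begins: read the wrist's pose just before it. There is no depth.
- manip.sign_off(): hands the job in; it is judged then, once.
The state is a dict: "clock": time; "qpos": joint angles; "qd": joint speeds; "effort": joint torques, N m; "position": TCP position; "ee_rot": TCP orientation; "contact_force": force on the tool from outside, world axes, zero at the start; "moment": the same for the moment, N m; "width": finger opening in m; "gripper_force": force on a finger pad.
Only numpy, scipy, OpenCV 4.12 (cv2) and the standard library are available. Lean on these libraries where they do the work, as an engineer would, in place of code of your own. Each camera call takes 0.05 s, during which the arm holds its last target. There are 200 camera calls.

TASK

Make up one three-ply pendant: the walnut disc with sticky faces already lies in the press's nest, so lay exactly two birch discs flat on top of it between the pins and leave the other two lying on the riser, then push the shuttle fully home under the press. Push the press lever's red ball down until the sprung foot is squeezed about half-way (4 mm of its 8) against the stack, never bottoming it, and finish while still holding the lever there so that the sticky layers bond. Leave the other things undisturbed.

Things in the scene. Friction and masses are not known exactly. Their poses are not given: they have to be found in the camera images.
- riser: Low white shelf that stands over the back of the table: its flat top, 253x760 mm, is 92 mm above the table (z = 0.092) and carries the press and all loose things below. Fixed. Origin: under its middle, on the table.
- press: Hand-lever press (blue casting) on an L-shaped plywood board 12 mm thick, fixed to the riser. Origin: underside of the board, 8 mm to -x and 4.5 mm to -y of the vertical plunger axis. +x points from the lever's ball towards its hinge, +y to the side where the shuttle draws out, z up. The column stands behind and on the -y side; highest point is the ball's top, 175 mm above the riser.
- shuttle (a joint): Flat steel slide, 64 mm wide, carrying the nest between two low rails (rail tops 36.5 mm above the riser). 0 = drawn fully out to the press's +y (its start, for loading); grows to 0.090 m = fully home at the end stop, nest under the foot. Slides along the press's -y with about 2 N of friction and stays where it is left.
- nest (a point): Centre of the nest floor on the shuttle, 33.5 mm above the riser; moves with it, axes as the press. Four brass pins, 6 mm thick, 18 mm high, tapered tips, stand at 45 degrees to x and y, 24.2 mm from the centre: a disc has 1.2 mm to spare all round, and fingers pass between them along x or y. Lever and ball stand 90 mm to -y of the drawn-out nest: close the fingers along the press's x.
- shuttle_knob (a point): Black upright knob, 14 mm thick, at the shuttle's outer end, to grip from above with fingers closing along the press's x: this point is on its axis, 58.5 mm above the riser, 15 mm below its top, 85 mm to +y of the nest. Moves with the shuttle.
- punch_lever (a joint): Press lever: 0 = up (start), grows to 0.73 rad as it is pushed down; sprung, flies up when let go. The plunger goes down 30 mm per radian. With three discs home the foot meets them at 0.28 rad (ball 33 mm down) and is squeezed 4 mm at 0.42 rad (ball 49 mm down). Push at the ball: 3 N to start, 5 to 6 N before the foot touches, 10 to 12 N at 4 mm of squeeze.
- lever_hinge (a point): Centre of the lever's hinge, 124 mm above the riser; its axis is level, along the press's y. The ball is 121 mm from it and swings almost straight down.
- lever_ball (a point): Centre of the red ball (25 mm diameter) at the lever's end, moves with the lever; 162.5 mm above the riser with the lever up. Push down on its top or pinch it from above.
- foot (a joint): Squeeze of the sprung, rubber-faced round foot (30 mm diameter) under the plunger: 0 = free, 0.008 m = bottomed. Pressed on the stack it slides up the plunger by this much (5 N preload, then 2.5 N per mm). Its underside is 60 mm above the riser with the lever up; three discs in the nest reach 51.5 mm.
- walnut_ply: Dark walnut disc, 40 mm diameter, 6 mm thick, 15 g: the bottom ply, already lying in the nest. Origin: centre of its underside.
- birch_ply_1: Pale birch disc, 40 mm diameter, 6 mm thick, about 15 g, lying flat on the riser; one of four alike, any will do. Origin: centre of its underside.
- birch_ply_2: Pale birch disc, 40 mm diameter, 6 mm thick, about 15 g, lying flat on the riser; one of four alike, any will do. Origin: centre of its underside.
- birch_ply_3: Pale birch disc, 40 mm diameter, 6 mm thick, about 15 g, lying flat on the riser; one of four alike, any will do. Origin: centre of its underside.
- birch_ply_4: Pale birch disc, 40 mm diameter, 6 mm thick, about 15 g, lying flat on the riser; one of four alike, any will do. Origin: centre of its underside.
- stapler: Bystander, not part of the job: grey desk stapler 34x150x60 mm. Origin: centre of its underside.
- tape_dispenser_2: Bystander, not part of the job: dark tape dispenser 47x133x70 mm. Origin: centre of its underside.
- tin_rose: Bystander, not part of the job: round rose tin 51 mm wide, 18 mm high. Origin: centre of its underside.
- ink_magenta: Bystander, not part of the job: magenta ink pad 42x66x19 mm. Origin: centre of its underside.
- roll_teal: Bystander, not part of the job: roll of teal tape 54 mm wide, 18 mm high. Origin: centre of its underside.
- glue_runner: Bystander, not part of the job: turquoise glue runner 60x107x21 mm. Origin: centre of its underside.
- heart_clip: Bystander, not part of the job: small red heart 27x30x10 mm. Origin: centre of its underside.
- glitter_vial_1: Bystander, not part of the job: vial of pink glitter, white cap, 26 mm wide, 53 mm high. Origin: centre of its underside.

How it is judged:
By the outcome, as a careful person would: the job done as asked, in the order asked, and still so for the second after the job is handed in, while the arm keeps its last pose, push and grip.
It also fails if it takes over 72 s, if anything falls off the work surface, if the arm or the gripper's body presses on something with over 40 N, if the wrist force passes 120 N, or if a joint passes its speed limit or range.

## Working session

There is one attempt and no reset: what is moved stays moved. The work goes in short steps, Python scripts to look and compute and a shell command to move; the robot and the scene stay as the last step left them, time stands still between calls to the robot, and variables do not carry over. Pictures are saved under pics/ and viewed, at most 10 in all, crops included, and the job is handed in when it is done.

```bash
ls; mkdir -p pics; python3 - <<'E'
from rig import manip
import cv2,numpy as np
s=manip.get_state(); print(s, manip.grasp_offset)
for n in ("top","side"):
    d=manip.get_image(n); cv2.imwrite(f"pics/{n}0.png",cv2.resize(d["frame"][...,::-1],(800,600),interpolation=cv2.INTER_CUBIC)); np.save(f"pics/{n}0.npy",d,allow_pickle=True)
    print({k:v for k,v in d.items() if k!="frame"})
E
```

```text
pics
{'clock': 0.0, 'qpos': array([ 1.22299274e+00,  2.76595995e-01,  1.50610830e+00, -1.90688628e-05,
        1.36067829e+00, -1.20998023e-01]), 'qd': array([-0.00020601,  0.00023219,  0.00161971, -0.00019783, -0.00058766,
       -0.00134973]), 'effort': array([ 1.49699012e-03, -4.16776907e+01, -2.45808738e+01, -1.41179015e-05,
        1.08986822e-02, -1.27539997e-05]), 'position': array([0.12913404, 0.55978956, 0.23044902]), 'ee_rot': array([-1.98797016e-04,  1.13157844e-01,  9.93576621e-01, -8.72657418e-04]), 'contact_force': array([ 0.18798943, -0.67964044, -0.0106496 ]), 'moment': array([ 0.00596423, -0.03017891,  0.06892532]), 'gripper_force': 0.0, 'width': 0.08565246508236354} -0.0187
{'fx': 460.3705098455507, 'fy': 460.3705098455507, 'cx': 254.70201611619268, 'cy': 192.93709126716777, 'distortion': array([-0.14262498,  0.        ,  0.        ,  0.        ,  0.        ]), 'position': array([0.2569374 , 0.06174458, 1.34221078]), 'attitude': array([ 0.71123545,  0.05898719, -0.04258557, -0.69917888])}
{'fx': 375.22733834343904, 'fy': 375.22733834343904, 'cx': 253.6811977627053, 'cy': 194.27438405240335, 'distortion': array([0.03503409, 0.        , 0.        , 0.        , 0.        ]), 'position': array([ 0.0738571 , -0.5323351 ,  0.83039548]), 'attitude': array([ 0.88545342,  0.38116835, -0.1077856 , -0.24303331])}
```

View pics/top0.png

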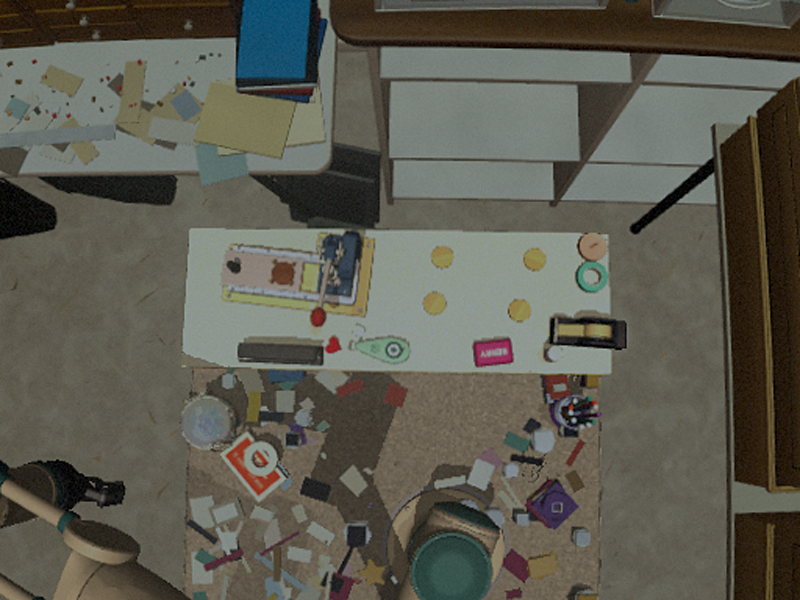

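View pics/side0.png

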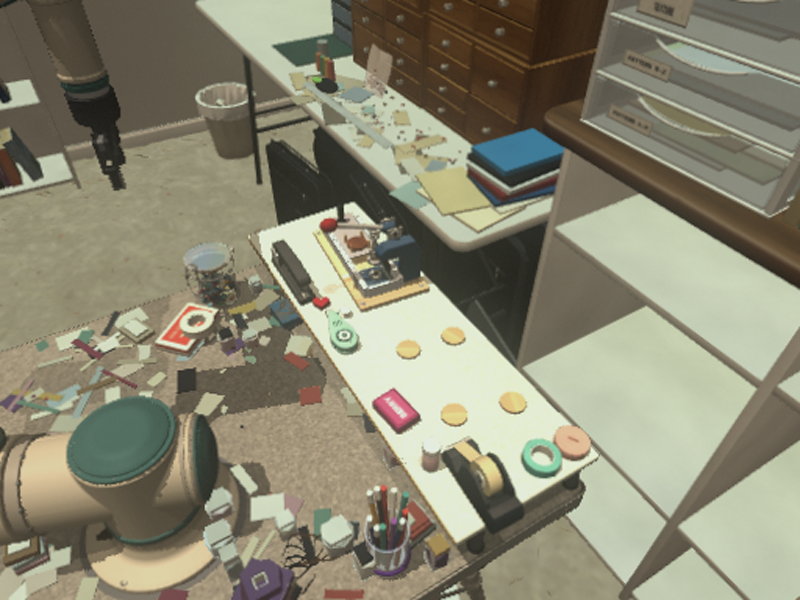

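```bash
cat > h.py <<'E'
import numpy as np,cv2
from scipy.spatial.transform import Rotation as R
def q2R(q): return R.from_quat([q[1],q[2],q[3],q[0]]).as_matrix()
def cast(d,uv,z,pos=None,Rc=None):
    K=np.array([[d["fx"],0,d["cx"]],[0,d["fy"],d["cy"]],[0,0,1]])
    n=cv2.undistortPoints(np.array(uv,float).reshape(-1,1,2),K,d["distortion"]).reshape(-1,2)
    if pos is None: pos,Rc=d["position"],q2R(d["attitude"])
    r=np.c_[n[:,0],-n[:,1],-np.ones(len(n))]@Rc.T
    t=(z-pos[2])/r[:,2]
    return pos+r*t[:,None]
def wristpose(d,s):
    T=q2R(s["ee_rot"]); M=np.array(d["mount"])
    return s["position"]+T@M[:3,3], T@M[:3,:3]
def blobs(f,lo,hi,amin=15):
    h=cv2.cvtColor(f,cv2.COLOR_RGB2HSV); m=cv2.inRange(h,np.array(lo),np.array(hi))
    n,l,st,c=cv2.connectedComponentsWithStats(m)
    return [(c[i].round(2),st[i].tolist()) for i in range(1,n) if st[i,4]>=amin],h
E
python3 - <<'E'
from h import *
d={n:np.load(f"pics/{n}0.npy",allow_pickle=True).item() for n in("top","side")}
h=cv2.cvtColor(d["top"]["frame"],cv2.COLOR_RGB2HSV)
for n,(x,y) in dict(disc=(442,257),walnut=(283,272),ball=(318,317),knob=(235,265)).items(): print(n,h[int(y*.64),int(x*.64)])
for nm,c,zz in (("top",[(442,257),(434,302),(535,259),(519,310)],.098),("side",[(408,349),(453,335),(454,414),(513,402)],.098)):
    b,_=blobs(d[nm]["frame"],(12,80,120),(25,255,255),60)
    for cc,st in b:
        if st[4]<400 and st[4]>100 or nm=="side": print(nm,cc,st,cast(d[nm],cc,zz).round(4))
b,_=blobs(d["top"]["frame"],(0,120,40),(14,255,160),40)
for cc,st in b:
    if cc[1]<250 and cc[1]>145: print("red/br",cc,st,cast(d["top"],cc,.1315).round(4),cast(d["top"],cc,.2545).round(4))
b,_=blobs(d["top"]["frame"],(0,0,0),(180,255,50),20)
for cc,st in b:
    if 140<cc[1]<240 and 120<cc[0]<400: print("dark",cc,st,cast(d["top"],cc,.1655).round(4))
E
```

```text
disc [ 28 109 141]
walnut [  9 129  89]
ball [  2 182 129]
knob [36 31 41]
top [232.11 178.6 ] [218, 152, 22, 50, 323] [[0.4757 0.1552 0.098 ]]
top [346.45 362.31] [338, 357, 19, 13, 104] [[-0.0126 -0.1591  0.098 ]]
side [245.5  187.34] [214, 171, 60, 28, 364] [[0.4699 0.1694 0.098 ]]
side [155.33 197.05] [146, 192, 18, 10, 88] [[0.2314 0.2627 0.098 ]]
side [242.01 275.54] [186, 192, 106, 157, 297] [[ 0.3119 -0.089   0.098 ]]
side [289.98 214.64] [283, 210, 14, 11, 109] [[0.5186 0.0141 0.098 ]]
side [261.11 223.1 ] [254, 218, 15, 11, 113] [[0.4355 0.0274 0.098 ]]
side [ 61.82 245.87] [50, 240, 25, 12, 62] [[-0.0248  0.2127  0.098 ]]
side [327.64 257.36] [320, 251, 17, 14, 152] [[ 0.5154 -0.1488  0.098 ]]
side [289.97 261.51] [283, 258, 16, 7, 77] [[ 0.4301 -0.1128  0.098 ]]
side [290.86 268.6 ] [283, 266, 16, 7, 73] [[ 0.4202 -0.1306  0.098 ]]
side [365.76 282.39] [355, 273, 23, 20, 332] [[ 0.5453 -0.2477  0.098 ]]
side [307.49 298.27] [291, 283, 31, 34, 309] [[ 0.4066 -0.2133  0.098 ]]
side [280.08 347.77] [273, 340, 15, 16, 133] [[ 0.2937 -0.2739  0.098 ]]
red/br [180.73 174.57] [174, 168, 14, 14, 149] [[0.4789 0.2918 0.1315]] [[0.4563 0.2684 0.2545]]
red/br [203.1  202.42] [199, 197, 9, 12, 83] [[0.4044 0.2284 0.1315]] [[0.3894 0.2115 0.2545]]
red/br [355.97 246.2 ] [349, 240, 16, 15, 143] [[ 0.2949 -0.1769  0.1315]] [[ 0.291  -0.1527  0.2545]]
red/br [223.53 247.99] [216, 243, 16, 11, 91] [[0.2848 0.1706 0.1315]] [[0.282  0.1596 0.2545]]
dark [227.93 156.38] [221, 148, 11, 20, 68] [[0.5228 0.1627 0.1655]]
dark [149.49 170.28] [146, 167, 8, 7, 39] [[0.4831 0.3693 0.1655]]
dark [378.29 213.37] [352, 203, 49, 21, 478] [[ 0.3788 -0.2291  0.1655]]
dark [203.93 224.9 ] [201, 222, 6, 9, 29] [[0.3421 0.2197 0.1655]]
```

```bash
cat >> h.py <<'E'
def delta(s,target,yaw=None):
    T=q2R(s["ee_rot"]); print("tool y yaw deg",np.degrees(np.arctan2(T[1,1],T[0,1])).round(2),"tool z",T[:,2].round(4)); print("pos",s["position"].round(4),"tool delta",(T.T@(np.array(target)-s["position"])).round(4))
E
python3 -m pendant '[{"rz":6.85,"dz":-0.01},{"rz":6.85,"dz":-0.01},{"rz":6.85,"dz":-0.01},{"rz":6.85,"dz":-0.01},{"rz":6.85,"dz":-0.01},{"rz":6.85,"dz":-0.01},{"rz":6.85,"dz":-0.01},{"rz":6.85,"dz":-0.01},{"rz":6.85,"dz":-0.01},{"rz":6.85,"dz":-0.01},{"rz":6.85,"dz":-0.01},{"rz":6.85}]'
python3 - <<'E'
from h import *
from rig import manip
s=manip.get_state(); print(s["qpos"].round(3)); delta(s,[.479,.292,.34])
d=manip.get_image("wrist"); print(np.array(d["mount"]).round(4).tolist(),d["fx"],d["cx"],d["cy"],d["distortion"])
d=np.load("pics/top0.npy",allow_pickle=True).item()
b,_=blobs(d["frame"],(22,70,100),(34,255,255),60)
for cc,st in b: print(cc,st,cast(d,cc,.098).round(4))
E
```

```text
[ 1.223  0.277  1.506 -0.     1.361 -0.121]
tool y yaw deg 77.0 tool z [-6.0e-04 -1.6e-03 -1.0e+00]
pos [0.1291 0.5598 0.2305] tool delta [-0.4011 -0.1825 -0.1093]
[[0.0001, 0.9504, 0.3109, 0.0801], [1.0, -0.0, -0.0002, -0.0002], [-0.0002, 0.3109, -0.9504, -0.1424], [0.0, 0.0, 0.0, 1.0]] 272.57027458899637 254.80423707498858 188.8936120681514 [-0.05362555  0.          0.          0.          0.        ]
[40.2  52.22] [27, 45, 25, 16, 120] [[0.8599 0.7542 0.098 ]]
[155.88  77.17] [124, 53, 65, 48, 2017] [[0.7713 0.3851 0.098 ]]
[228.52 181.9 ] [207, 152, 33, 50, 385] [[0.4663 0.1649 0.098 ]]
[282.66 164.29] [276, 158, 14, 14, 147] [[0.5178 0.0168 0.098 ]]
[341.99 165.21] [335, 159, 14, 14, 140] [[ 0.5179 -0.1471  0.098 ]]
[196.62 178.91] [193, 168, 10, 19, 74] [[0.4734 0.2533 0.098 ]]
[277.72 194.01] [271, 187, 14, 14, 152] [[0.4349 0.0295 0.098 ]]
[171.2  194.28] [142, 191, 58, 8, 71] [[0.4295 0.3223 0.098 ]]
[332.31 198.3 ] [325, 192, 15, 14, 154] [[ 0.4253 -0.1196  0.098 ]]
[365.01 210.94] [357, 207, 17, 8, 119] [[ 0.3919 -0.2092  0.098 ]]
[383.14 210.81] [377, 207, 14, 9, 81] [[ 0.393  -0.2593  0.098 ]]
[161.88 259.34] [158, 250, 9, 20, 141] [[0.2511 0.3407 0.098 ]]invalid input
```

```bash
python3 -m pendant '[{"dx":0,"dy":0,"dz":-0.01,"rx":0,"ry":0,"rz":6.85,"hand":0.085}]'; python3 -m pendant '[{"dz":-0.01,"rz":6.85,"hand":0.085}]'; python3 -m pendant '[{"dx":0,"dy":0,"dz":-0.01,"rx":0,"ry":0,"rz":6.85}]'
```

```text
clock: 0.23
position: [0.1288, 0.5588, 0.239]
ee_rot: [-0.0, 0.173, 0.985, -0.003]
contact_force: [0.4, 0.0, -0.7]
width: 0.085
gripper_force: 0.0invalid input
invalid input
```

```bash
python3 -m pendant '[{"dx":0,"dy":0,"dz":-0.01,"rx":0,"ry":0,"rz":6.85,"hand":0.06},{"dx":0,"dy":0,"dz":-0.01,"rx":0,"ry":0,"rz":6.85,"hand":0.06},{"dx":0,"dy":0,"dz":-0.01,"rx":0,"ry":0,"rz":6.85,"hand":0.06},{"dx":0,"dy":0,"dz":-0.01,"rx":0,"ry":0,"rz":6.85,"hand":0.06},{"dx":0,"dy":0,"dz":-0.01,"rx":0,"ry":0,"rz":6.85,"hand":0.06},{"dx":0,"dy":0,"dz":-0.01,"rx":0,"ry":0,"rz":6.85,"hand":0.06},{"dx":0,"dy":0,"dz":-0.01,"rx":0,"ry":0,"rz":6.85,"hand":0.06},{"dx":0,"dy":0,"dz":-0.01,"rx":0,"ry":0,"rz":6.85,"hand":0.06},{"dx":0,"dy":0,"dz":-0.01,"rx":0,"ry":0,"rz":6.85,"hand":0.06},{"dx":0,"dy":0,"dz":0,"rx":0,"ry":0,"rz":6.85,"hand":0.06},{"dx":0,"dy":0,"dz":0,"rx":0,"ry":0,"rz":6.85,"hand":0.06},{"dx":0,"dy":0,"dz":0,"rx":0,"ry":0,"rz":0,"hand":0.06}]'
python3 - <<'E'
from h import *
from rig import manip
s=manip.get_state(); print(s["qpos"].round(3)); delta(s,[.475,.25,.33])
E
```

```text
clock: 1.23
position: [0.1293, 0.5602, 0.3312]
ee_rot: [0.0, 0.739, 0.674, -0.0]
contact_force: [-0.5, 0.2, -0.3]
width: 0.0605
gripper_force: 0.0
[ 1.223  0.238  1.315 -0.     1.589  1.316]
tool y yaw deg -5.3 tool z [-1.e-04 -2.e-04 -1.e+00]
pos [0.1293 0.5602 0.3312] tool delta [-0.2769  0.3729  0.0013]
```

```bash
python3 -m pendant '[{"dx":-0.01,"dy":0.03,"dz":0,"rx":0,"ry":0,"rz":0,"hand":0.06},{"dx":-0.025,"dy":0.031,"dz":0,"rx":0,"ry":0,"rz":0,"hand":0.06},{"dx":-0.025,"dy":0.031,"dz":0,"rx":0,"ry":0,"rz":0,"hand":0.06},{"dx":-0.025,"dy":0.031,"dz":0,"rx":0,"ry":0,"rz":0,"hand":0.06},{"dx":-0.025,"dy":0.031,"dz":0,"rx":0,"ry":0,"rz":0,"hand":0.06},{"dx":-0.025,"dy":0.031,"dz":0,"rx":0,"ry":0,"rz":0,"hand":0.06},{"dx":-0.025,"dy":0.031,"dz":0,"rx":0,"ry":0,"rz":0,"hand":0.06},{"dx":-0.025,"dy":0.031,"dz":0,"rx":0,"ry":0,"rz":0,"hand":0.06},{"dx":-0.025,"dy":0.031,"dz":0,"rx":0,"ry":0,"rz":0,"hand":0.06},{"dx":-0.025,"dy":0.031,"dz":0,"rx":0,"ry":0,"rz":0,"hand":0.06},{"dx":-0.025,"dy":0.031,"dz":0,"rx":0,"ry":0,"rz":0,"hand":0.06},{"dx":-0.0,"dy":0.03,"dz":0,"rx":0,"ry":0,"rz":0,"hand":0.06}]'
python3 - <<'E'
from h import *
from rig import manip
s=manip.get_state(); delta(s,[.479,.292,.33])
d=manip.get_image("wrist"); d["s"]=s; np.save("pics/w1.npy",d,allow_pickle=True)
cv2.imwrite("pics/w1.png",cv2.resize(d["frame"][...,::-1],(800,600),interpolation=cv2.INTER_CUBIC))
E
```

```text
clock: 2.23
position: [0.4749, 0.2632, 0.3316]
ee_rot: [0.001, 0.739, 0.674, -0.001]
contact_force: [0.1, 1.1, 0.1]
width: 0.0602
gripper_force: 0.0
tool y yaw deg -5.21 tool z [-3.0e-04 -3.1e-03 -1.0e+00]
pos [0.4749 0.2632 0.3316] tool delta [0.0291 0.0015 0.0015]
```

View pics/w1.png

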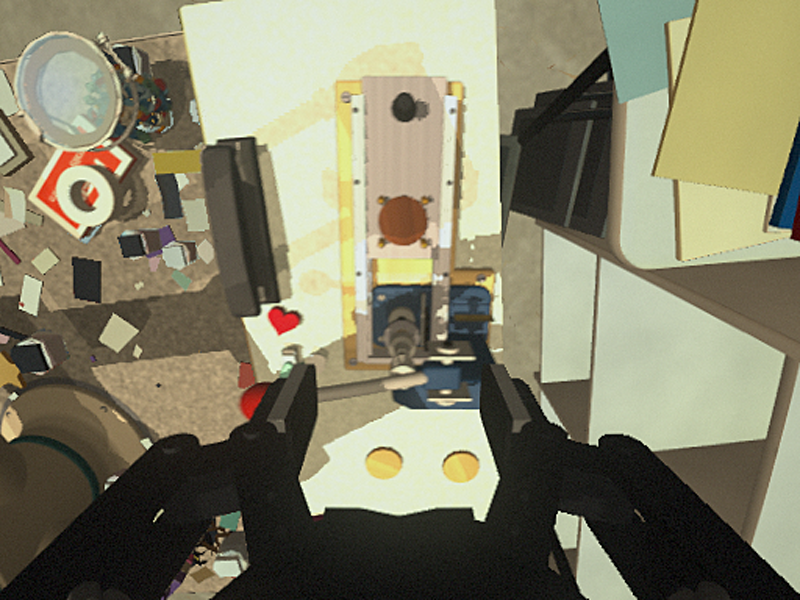

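```bash
cat >> h.py <<'E'
def wl(d,uv,z): 
    p,Rc=wristpose(d,d["s"]); return cast(d,uv,z,p,Rc)
E
python3 - <<'E'
from h import *
d=np.load("pics/w1.npy",allow_pickle=True).item(); f=d["frame"]
b,h=blobs(f,(0,90,40),(13,255,190),60)
for c,st in b:
    if 150<c[0]<320: print("brown/red",c,st,wl(d,c,.1315).round(4),wl(d,c,.2545).round(4))
b,_=blobs(f,(14,90,130),(34,255,255),100)
for c,st in b:
    if 200<c[0]<320 and c[1]>270: print("disc",c,st,wl(d,c,.098).round(4))
b,_=blobs(f[:110],(0,0,0),(180,255,60),30)
for c,st in b: 
    if 200<c[0]<300: print("knob",c,st,wl(d,c,.1655).round(4), wl(d,c,.15).round(4))
# rail lines
g=cv2.cvtColor(f,cv2.COLOR_RGB2GRAY)[60:180,215:300]
L=cv2.createLineSegmentDetector().detect(g)[0][:,0]
for l in L:
    if np.hypot(l[2]-l[0],l[3]-l[1])>40:
        q=wl(d,(l.reshape(2,2)+[215,60]),.1285); e=q[1]-q[0]; print(l.round(0),"yaw",np.degrees(np.arctan2(e[1],e[0])).round(2))
E
```

```text
brown/red [257.34 141.  ] [242, 125, 32, 32, 773] [[0.4804 0.293  0.1315]] [[0.4809 0.3109 0.2545]]
brown/red [159.54 249.46] [152, 231, 21, 38, 403] [[0.3264 0.1513 0.1315]] [[0.3822 0.2201 0.2545]]
disc [245.04 296.53] [234, 287, 23, 20, 352] [[0.4368 0.0305 0.098 ]]
disc [294.55 298.83] [283, 290, 24, 19, 352] [[0.5198 0.0178 0.098 ]]
knob [258.55  70.05] [252, 60, 14, 18, 130] [[0.4884 0.3722 0.1655]] [[0.4888 0.3736 0.15  ]]
[73. 97. 77.  0.] yaw 84.14
[18. 67. 17.  1.] yaw 84.03
[69.  2. 66. 94.] yaw -95.59
```

```bash
python3 -m pendant '[{"dx":-0.02,"dy":-0.002,"dz":0,"rx":0,"ry":0,"rz":0,"hand":0.06},{"dx":-0.03,"dy":-0.002,"dz":0,"rx":0,"ry":0,"rz":0,"hand":0.06},{"dx":-0.035,"dy":-0.002,"dz":0,"rx":0,"ry":0,"rz":0,"hand":0.06},{"dx":-0.035,"dy":-0.002,"dz":0,"rx":0,"ry":0,"rz":0,"hand":0.06},{"dx":-0.035,"dy":-0.002,"dz":0,"rx":0,"ry":0,"rz":0,"hand":0.055},{"dx":-0.035,"dy":-0.002,"dz":0.01,"rx":0,"ry":0,"rz":0,"hand":0.055},{"dx":-0.025,"dy":-0.003,"dz":0.03,"rx":0,"ry":0,"rz":0,"hand":0.055},{"dx":-0.02,"dy":-0.002,"dz":0.035,"rx":0,"ry":0,"rz":0,"hand":0.055},{"dx":0,"dy":0,"dz":0.035,"rx":0,"ry":0,"rz":0,"hand":0.055},{"dx":0,"dy":0,"dz":0.025,"rx":0,"ry":0,"rz":0,"hand":0.055},{"dx":0,"dy":0,"dz":0,"rx":0,"ry":0,"rz":0,"hand":0.055},{"dx":0,"dy":0,"dz":0,"rx":0,"ry":0,"rz":0,"hand":0.055}]'
python3 - <<'E'
from h import *
from rig import manip
s=manip.get_state(); print(s["qpos"].round(2))
d=manip.get_image("wrist"); d["s"]=s; np.save("pics/w2.npy",d,allow_pickle=True)
cv2.imwrite("pics/w2.png",cv2.resize(d["frame"][...,::-1],(800,600),interpolation=cv2.INTER_CUBIC))
b,h=blobs(d["frame"],(14,90,130),(34,255,255),100)
for c,st in b: print("disc",c,st); delta(s,wl(d,c,.098)[0])
E
```

```text
clock: 3.28
position: [0.4352, 0.0355, 0.1956]
ee_rot: [-0.001, 0.738, 0.675, -0.001]
contact_force: [-0.4, -0.4, 1.4]
width: 0.0546
gripper_force: 0.0
[-0.08  0.09  1.83  0.    1.22  0.01]
disc [288.85  43.58] [210, 0, 178, 63, 5029]
tool y yaw deg -5.09 tool z [-2.9e-03  5.0e-04 -1.0e+00]
pos [0.4352 0.0355 0.1956] tool delta [0.1235 0.0269 0.0976]
disc [344.51 201.92] [325, 183, 42, 39, 1138]
tool y yaw deg -5.09 tool z [-2.9e-03  5.0e-04 -1.0e+00]
pos [0.4352 0.0355 0.1956] tool delta [-0.0117  0.0845  0.0974]
disc [256.11 201.42] [236, 188, 42, 29, 926]
tool y yaw deg -5.09 tool z [-2.9e-03  5.0e-04 -1.0e+00]
pos [0.4352 0.0355 0.1956] tool delta [-0.0113  0.0009  0.0976]
disc [258.74 319.1 ] [242, 308, 36, 22, 586]
tool y yaw deg -5.09 tool z [-2.9e-03  5.0e-04 -1.0e+00]
pos [0.4352 0.0355 0.1956] tool delta [-0.1515  0.0041  0.0976]
```

View pics/w2.png

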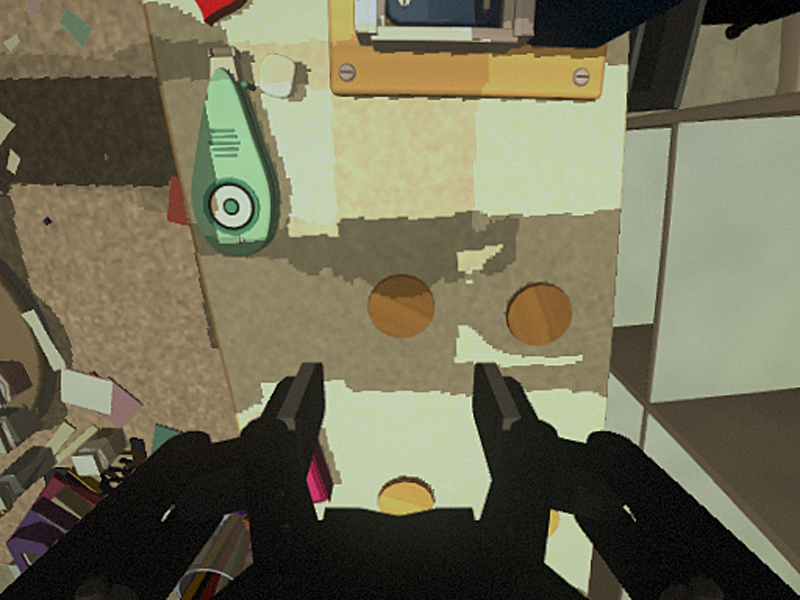

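```bash
python3 -m pendant '[{"dx":-0.006,"dy":0.001,"dz":0.015,"rx":0,"ry":0,"rz":0,"hand":0.05},{"dx":0,"dy":0,"dz":0.03,"rx":0,"ry":0,"rz":0,"hand":0.05},{"dx":0,"dy":0,"dz":0.03,"rx":0,"ry":0,"rz":0,"hand":0.05},{"dx":0,"dy":0,"dz":0.015,"rx":0,"ry":0,"rz":0,"hand":0.05},{"dx":0,"dy":0,"dz":0.006,"rx":0,"ry":0,"rz":0,"hand":0.05},{"dx":0,"dy":0,"dz":0.002,"rx":0,"ry":0,"rz":0,"hand":0.05},{"dx":0,"dy":0,"dz":0,"rx":0,"ry":0,"rz":0,"hand":0.05},{"dx":0,"dy":0,"dz":0,"rx":0,"ry":0,"rz":0,"hand":0.05}]' 20; for i in 1 2 3; do python3 -m pendant '[{"dx":0,"dy":0,"dz":0.001,"rx":0,"ry":0,"rz":0,"hand":0.05},{"dx":0,"dy":0,"dz":0.001,"rx":0,"ry":0,"rz":0,"hand":0.05},{"dx":0,"dy":0,"dz":0,"rx":0,"ry":0,"rz":0,"hand":0.05}]' | egrep "pos|contact"; done
```

```text
clock: 4.0
position: [0.4383, 0.0293, 0.1]
ee_rot: [0.001, 0.738, 0.675, 0.001]
contact_force: [-0.1, 0.2, -0.5]
width: 0.0499
gripper_force: 0.0
position: [0.4369, 0.0293, 0.0968]
contact_force: [0.2, 0.2, 0.3]
position: [0.4363, 0.0293, 0.0941]
contact_force: [-1.0, -0.4, -1.0]
position: [0.4363, 0.0293, 0.092]
contact_force: [-0.4, 0.1, 0.1]
```

```bash
for i in 1 2 3; do python3 -m pendant '[{"dx":0,"dy":0,"dz":0.001,"rx":0,"ry":0,"rz":0,"hand":0.045},{"dx":0,"dy":0,"dz":0,"rx":0,"ry":0,"rz":0,"hand":0.045},{"dx":0,"dy":0,"dz":0,"rx":0,"ry":0,"rz":0,"hand":0.045}]' | egrep "pos|contact|width"; done
```

```text
position: [0.4365, 0.0293, 0.0912]
contact_force: [0.3, -1.5, 0.4]
width: 0.0452
position: [0.4365, 0.0293, 0.0903]
contact_force: [-0.2, -0.2, 0.2]
width: 0.0444
position: [0.4366, 0.0293, 0.0898]
contact_force: [-1.1, 0.7, 4.2]
width: 0.0448
```

```bash
python3 -m pendant '[{"dx":0,"dy":0,"dz":-0.001,"rx":0,"ry":0,"rz":0,"hand":0.045},{"dx":0,"dy":0,"dz":0,"rx":0,"ry":0,"rz":0,"hand":0.035},{"dx":0,"dy":0,"dz":0,"rx":0,"ry":0,"rz":0,"hand":0.035},{"dx":0,"dy":0,"dz":0,"rx":0,"ry":0,"rz":0,"hand":0.035},{"dx":0,"dy":0,"dz":0,"rx":0,"ry":0,"rz":0,"hand":0.035},{"dx":0,"dy":0,"dz":0,"rx":0,"ry":0,"rz":0,"hand":0.035}]' 25;  python3 -m pendant '[{"dx":0,"dy":0,"dz":-0.01,"rx":0,"ry":0,"rz":0,"hand":0.035},{"dx":0,"dy":0,"dz":-0.025,"rx":0,"ry":0,"rz":0,"hand":0.035},{"dx":0,"dy":0,"dz":-0.03,"rx":0,"ry":0,"rz":0,"hand":0.035},{"dx":0,"dy":0,"dz":-0.03,"rx":0,"ry":0,"rz":0,"hand":0.035},{"dx":0,"dy":0,"dz":-0.01,"rx":0,"ry":0,"rz":0,"hand":0.035},{"dx":0,"dy":0,"dz":0,"rx":0,"ry":0,"rz":0,"hand":0.035}]'
python3 - <<'E'
from h import *
from rig import manip
s=manip.get_state()
d=manip.get_image("wrist"); d["s"]=s; np.save("pics/w3.npy",d,allow_pickle=True)
cv2.imwrite("pics/w3.png",cv2.resize(d["frame"][...,::-1],(800,600),interpolation=cv2.INTER_CUBIC))
delta(s,[.4804,.293,.33])
E
```

```text
clock: 6.0
position: [0.4367, 0.0293, 0.0908]
ee_rot: [0.0, 0.738, 0.674, 0.0]
contact_force: [-0.2, 0.5, 5.4]
width: 0.0385
gripper_force: 26.6
clock: 6.5
position: [0.4386, 0.0292, 0.198]
ee_rot: [0.002, 0.738, 0.674, 0.002]
contact_force: [0.1, 0.1, 0.2]
width: 0.0382
gripper_force: 25.2
tool y yaw deg -5.19 tool z [ 6.7e-03 -5.0e-04 -1.0e+00]
pos [0.4386 0.0292 0.198 ] tool delta [ 0.2666  0.0186 -0.1318]
```

View pics/w3.png

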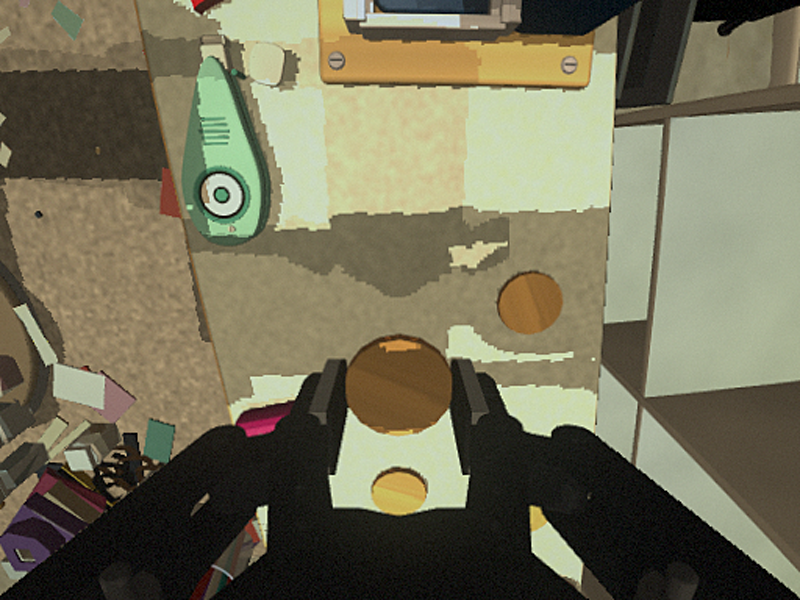

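```bash
python3 - <<'E'
from h import *
d=np.load("pics/w3.npy",allow_pickle=True).item(); s=d["s"]
f=d["frame"]; b,h=blobs(f[205:290,217:295],(8,80,40),(34,255,255),300)
for c,st in b: print(c+[217,205],st)
for uv in ([256,246.1],):
    delta(s,wl(d,uv,s["position"][2]+.007)[0])
E
```

```text
[254.81 245.74] [4, 8, 69, 66, 3618]
tool y yaw deg -5.19 tool z [ 6.7e-03 -5.0e-04 -1.0e+00]
pos [0.4386 0.0292 0.198 ] tool delta [ 0.0015  0.0003 -0.007 ]
```

```bash
python3 -m pendant '[{"dx":0,"dy":0,"dz":-0.03,"rx":0,"ry":0,"rz":0,"hand":0.035},{"dx":0.01,"dy":0.002,"dz":-0.035,"rx":0,"ry":0,"rz":0,"hand":0.035},{"dx":0.025,"dy":0.002,"dz":-0.035,"rx":0,"ry":0,"rz":0,"hand":0.035},{"dx":0.03,"dy":0.002,"dz":-0.025,"rx":0,"ry":0,"rz":0,"hand":0.035},{"dx":0.035,"dy":0.002,"dz":-0.007,"rx":0,"ry":0,"rz":0,"hand":0.035},{"dx":0.035,"dy":0.002,"dz":0,"rx":0,"ry":0,"rz":0,"hand":0.035},{"dx":0.035,"dy":0.002,"dz":0,"rx":0,"ry":0,"rz":0,"hand":0.035},{"dx":0.035,"dy":0.002,"dz":0,"rx":0,"ry":0,"rz":0,"hand":0.035},{"dx":0.035,"dy":0.002,"dz":0,"rx":0,"ry":0,"rz":0,"hand":0.035},{"dx":0.02,"dy":0.002,"dz":0,"rx":0,"ry":0,"rz":0,"hand":0.035},{"dx":0.005,"dy":0,"dz":0.02,"rx":0,"ry":0,"rz":0,"hand":0.035},{"dx":0,"dy":0,"dz":0.03,"rx":0,"ry":0,"rz":0,"hand":0.035}]'
python3 -m pendant '[{"dx":0,"dy":0,"dz":0.03,"rx":0,"ry":0,"rz":0,"hand":0.035},{"dx":0,"dy":0,"dz":0.03,"rx":0,"ry":0,"rz":0,"hand":0.035},{"dx":0,"dy":0,"dz":0.02,"rx":0,"ry":0,"rz":0,"hand":0.035},{"dx":0,"dy":0,"dz":0,"rx":0,"ry":0,"rz":0,"hand":0.035},{"dx":0,"dy":0,"dz":0,"rx":0,"ry":0,"rz":0,"hand":0.035},{"dx":0,"dy":0,"dz":0,"rx":0,"ry":0,"rz":0,"hand":0.035}]'
python3 - <<'E'
from h import *
from rig import manip
s=manip.get_state()
d=manip.get_image("wrist"); d["s"]=s; np.save("pics/w4.npy",d,allow_pickle=True)
cv2.imwrite("pics/w4.png",cv2.resize(d["frame"][100:290,160:360,::-1],None,fx=3,fy=3,interpolation=cv2.INTER_CUBIC))
delta(s,[.4804,.293,.131])
E
```

```text
clock: 7.55
position: [0.4795, 0.2935, 0.2756]
ee_rot: [0.0, 0.737, 0.675, 0.002]
contact_force: [0.0, -0.8, -0.9]
width: 0.0385
gripper_force: 25.4
clock: 8.05
position: [0.4788, 0.291, 0.1965]
ee_rot: [0.0, 0.738, 0.674, 0.0]
contact_force: [-0.1, 0.5, 0.5]
width: 0.0381
gripper_force: 25.4
tool y yaw deg -5.2 tool z [ 4.e-04  2.e-04 -1.e+00]
pos [0.4788 0.291  0.1965] tool delta [0.0021 0.0014 0.0655]
```

View pics/w4.png

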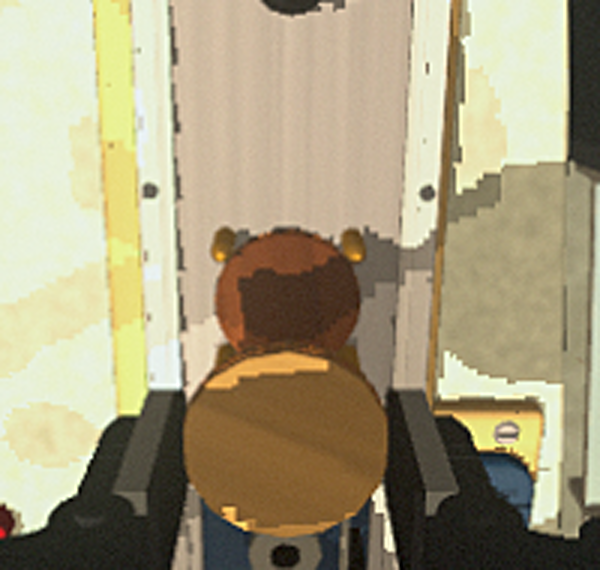

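```bash
cat >> h.py <<'E'
from scipy.optimize import least_squares
def circ(P,r=.020):
    f=lambda c:np.hypot(P[:,0]-c[0],P[:,1]-c[1])-r
    q=least_squares(f,P[:,:2].mean(0),loss="soft_l1",f_scale=.0004); return q.x,np.abs(f(q.x)).mean()
E
python3 - <<'E'
from h import *
d=np.load("pics/w4.npy",allow_pickle=True).item(); s=d["s"]; f=d["frame"]
h=cv2.cvtColor(f,cv2.COLOR_RGB2HSV)
crop=lambda x,y:h[100+y//3,160+x//3]
print(crop(240,260),crop(300,300),crop(250,270),"held",crop(290,440),crop(290,370),"slide",crop(290,150),"pin",crop(222,245), "shadow slide",crop(380,300))
def edge(m,vmin,vmax):
    P=[]
    for v in range(vmin,vmax):
        u=np.flatnonzero(m[v]); 
        if len(u)>3: P+= [[u[0]-.5,v],[u[-1]+.5,v]]
    for u0 in range(245,267):
        v=np.flatnonzero(m[:,u0]); 
        if len(v): P+=[[u0,v[0]-.5]]
    return np.array(P)
m=cv2.inRange(h,np.array((0,110,30)),np.array((11,255,200))); m[:172]=0; m[216:]=0; m[:,:228]=0; m[:,284:]=0
P=edge(m,186,212); c,e=circ(wl(d,P,.1315)); print("walnut",c.round(4),e.round(5)); delta(s,[*c,.1315])
m2=cv2.inRange(h,np.array((12,80,30)),np.array((34,255,255))); m2[:214]=0; m2[282:]=0; m2[:,:219]=0; m2[:,292:]=0
P=edge(m2,225,270); c,e=circ(wl(d,P,s["position"][2]+.007)); print("held",c.round(4),e.round(5)); delta(s,[*c,.1315])
cv2.imwrite("pics/m.png",np.hstack([m,m2]))
E
```

```text
[ 11 160 142] [ 10 143  68] [ 12 173 137] held [ 15 167 125] [ 18 165 241] slide [ 16  57 211] pin [ 18 164 120] shadow slide [ 15  57 138]
walnut [0.479  0.2921] 0.00094
tool y yaw deg -5.2 tool z [ 4.e-04  2.e-04 -1.e+00]
pos [0.4788 0.291  0.1965] tool delta [0.0011 0.0001 0.065 ]
held [0.4788 0.2921] 0.00097
tool y yaw deg -5.2 tool z [ 4.e-04  2.e-04 -1.e+00]
pos [0.4788 0.291  0.1965] tool delta [ 0.0011 -0.0001  0.065 ]
```

```bash
python3 - <<'E'
from h import *
d=np.load("pics/w4.npy",allow_pickle=True).item(); s=d["s"]; T=q2R(s["ee_rot"])
C=lambda l:np.array(l,float)/3+[160-1/3,100-1/3]
t=lambda l,z:((wl(d,C(l),z)-s["position"])@T)[:,:2].round(4)
print("walnut top,left,right",t([[288,233],[216,295],[360,295]],.1315).tolist())
print("held top,bot,left,right",t([[286,352],[286,536],[184,442],[388,442]],s["position"][2]+.007).tolist())
print("pins tip z.1435 upper",t([[224,232],[351,232]],.1435).tolist(),"base z.1255", t([[221,260],[354,260]],.1255).tolist())
E
```

```text
walnut top,left,right [[0.0214, 0.0003], [0.004, -0.0191], [0.004, 0.0198]]
held top,bot,left,right [[0.0193, -0.0003], [-0.0201, -0.0003], [0.0009, -0.0194], [0.0008, 0.0189]]
pins tip z.1435 upper [[0.025, -0.0156], [0.025, 0.0159]] base z.1255 [[0.0121, -0.018], [0.012, 0.0184]]
```

```bash
python3 -m pendant '[{"dx":0.0005,"dy":0.0003,"dz":0.02,"rx":0,"ry":0,"rz":0,"hand":0.035},{"dx":0,"dy":0,"dz":0.02,"rx":0,"ry":0,"rz":0,"hand":0.035},{"dx":0,"dy":0,"dz":0.008,"rx":0,"ry":0,"rz":0,"hand":0.035},{"dx":0,"dy":0,"dz":0.002,"rx":0,"ry":0,"rz":0,"hand":0.035},{"dx":0,"dy":0,"dz":0,"rx":0,"ry":0,"rz":0,"hand":0.035},{"dx":0,"dy":0,"dz":0,"rx":0,"ry":0,"rz":0,"hand":0.035}]' 20|egrep "pos|cont"; for i in 1 2 3 4 5; do python3 -m pendant '[{"dx":0,"dy":0,"dz":0.0015,"rx":0,"ry":0,"rz":0,"hand":0.035},{"dx":0,"dy":0,"dz":0.001,"rx":0,"ry":0,"rz":0,"hand":0.035},{"dx":0,"dy":0,"dz":0,"rx":0,"ry":0,"rz":0,"hand":0.035}]' |egrep "pos|cont"; done
```

```text
position: [0.4795, 0.2917, 0.1475]
contact_force: [0.3, -0.2, -0.4]
position: [0.4789, 0.2914, 0.1441]
contact_force: [-0.0, -0.2, -0.1]
position: [0.4785, 0.2912, 0.141]
contact_force: [-0.4, 0.4, -0.1]
position: [0.4786, 0.2912, 0.1384]
contact_force: [-0.1, -0.1, -0.4]
position: [0.4789, 0.2914, 0.1361]
contact_force: [0.8, -0.1, -1.2]
position: [0.4789, 0.2915, 0.1336]
contact_force: [0.6, -0.0, -0.2]
```

Going in freely. Down the last part until it touches the walnut, then release.

```bash
for i in 1 2 3; do python3 -m pendant '[{"dx":0,"dy":0,"dz":0.001,"rx":0,"ry":0,"rz":0,"hand":0.035},{"dx":0,"dy":0,"dz":0,"rx":0,"ry":0,"rz":0,"hand":0.035},{"dx":0,"dy":0,"dz":0,"rx":0,"ry":0,"rz":0,"hand":0.035}]' |egrep "pos|cont"; done
```

```text
position: [0.4789, 0.2915, 0.1328]
contact_force: [1.4, 1.1, 0.6]
position: [0.4789, 0.2914, 0.1318]
contact_force: [1.1, 1.5, -0.4]
position: [0.4789, 0.2914, 0.1308]
contact_force: [2.1, 0.8, 0.6]
```

```bash
python3 -m pendant '[{"dx":0,"dy":0,"dz":0.0007,"rx":0,"ry":0,"rz":0,"hand":0.035},{"dx":0,"dy":0,"dz":0,"rx":0,"ry":0,"rz":0,"hand":0.035},{"dx":0,"dy":0,"dz":0,"rx":0,"ry":0,"rz":0,"hand":0.035}]' |egrep "pos|cont"; python3 -m pendant '[{"dx":0,"dy":0,"dz":0,"rx":0,"ry":0,"rz":0,"hand":0.048},{"dx":0,"dy":0,"dz":0,"rx":0,"ry":0,"rz":0,"hand":0.048},{"dx":0,"dy":0,"dz":0,"rx":0,"ry":0,"rz":0,"hand":0.048},{"dx":0,"dy":0,"dz":-0.01,"rx":0,"ry":0,"rz":0,"hand":0.048},{"dx":0,"dy":0,"dz":-0.025,"rx":0,"ry":0,"rz":0,"hand":0.048},{"dx":0,"dy":0,"dz":-0.025,"rx":0,"ry":0,"rz":0,"hand":0.048},{"dx":0,"dy":0,"dz":-0.01,"rx":0,"ry":0,"rz":0,"hand":0.048},{"dx":0,"dy":0,"dz":0,"rx":0,"ry":0,"rz":0,"hand":0.048}]'
python3 - <<'E'
from h import *
from rig import manip
s=manip.get_state()
d=manip.get_image("wrist"); d["s"]=s; np.save("pics/w5.npy",d,allow_pickle=True)
cv2.imwrite("pics/w5.png",cv2.resize(d["frame"][100:290,160:360,::-1],None,fx=3,fy=3,interpolation=cv2.INTER_CUBIC))
delta(s,[.5198,.0178,.33])
E
```

```text
position: [0.4789, 0.2914, 0.1303]
contact_force: [1.7, 2.1, 2.9]
clock: 11.52
position: [0.4802, 0.292, 0.2032]
ee_rot: [0.001, 0.738, 0.674, 0.003]
contact_force: [0.3, 0.3, 0.4]
width: 0.0479
gripper_force: 0.0
tool y yaw deg -5.19 tool z [ 0.0056  0.0025 -1.    ]
pos [0.4802 0.292  0.2032] tool delta [-0.2691  0.0649 -0.1273]
```

View pics/w5.png

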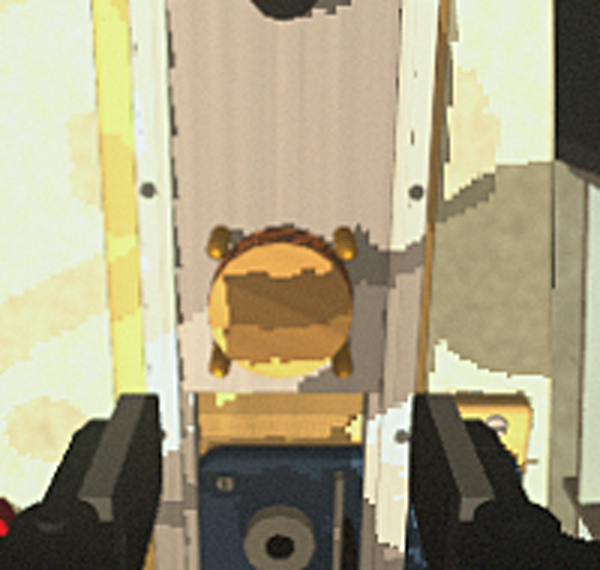

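```bash
python3 -m pendant '[{"dx":0,"dy":0,"dz":-0.035,"rx":0,"ry":0,"rz":0,"hand":0.048},{"dx":0,"dy":0,"dz":-0.04,"rx":0,"ry":0,"rz":0,"hand":0.048},{"dx":-0.01,"dy":0.005,"dz":-0.035,"rx":0,"ry":0,"rz":0,"hand":0.048},{"dx":-0.03,"dy":0.01,"dz":-0.017,"rx":0,"ry":0,"rz":0,"hand":0.048},{"dx":-0.035,"dy":0.01,"dz":0,"rx":0,"ry":0,"rz":0,"hand":0.048},{"dx":-0.035,"dy":0.01,"dz":0,"rx":0,"ry":0,"rz":0,"hand":0.048},{"dx":-0.035,"dy":0.01,"dz":0,"rx":0,"ry":0,"rz":0,"hand":0.048},{"dx":-0.035,"dy":0.01,"dz":0,"rx":0,"ry":0,"rz":0,"hand":0.048},{"dx":-0.035,"dy":0.01,"dz":0.01,"rx":0,"ry":0,"rz":0,"hand":0.048},{"dx":-0.03,"dy":0,"dz":0.03,"rx":0,"ry":0,"rz":0,"hand":0.048},{"dx":-0.02,"dy":0,"dz":0.035,"rx":0,"ry":0,"rz":0,"hand":0.048},{"dx":-0.004,"dy":0,"dz":0.035,"rx":0,"ry":0,"rz":0,"hand":0.048}]'|egrep pos
python3 -m pendant '[{"dx":0,"dy":0,"dz":0.02,"rx":0,"ry":0,"rz":0,"hand":0.048},{"dx":0,"dy":0,"dz":0,"rx":0,"ry":0,"rz":0,"hand":0.048},{"dx":0,"dy":0,"dz":0,"rx":0,"ry":0,"rz":0,"hand":0.048}]'
python3 - <<'E'
from h import *
from rig import manip
s=manip.get_state(); delta(s,[.5195,.0177,.0905])
d=manip.get_image("wrist"); d["s"]=s; np.save("pics/w6.npy",d,allow_pickle=True)
b,h=blobs(d["frame"],(8,80,30),(34,255,255),100)
for c,st in b:
  if 200<c[0]<300 and 150<c[1]<280: print("disc",c,st); delta(s,wl(d,c,.098)[0])
E
```

```text
position: [0.518, 0.0146, 0.2151]
clock: 12.82
position: [0.5176, 0.018, 0.1956]
ee_rot: [-0.002, 0.739, 0.674, -0.002]
contact_force: [0.4, -0.4, 0.3]
width: 0.0479
gripper_force: 0.0
tool y yaw deg -5.22 tool z [-5.e-03  7.e-04 -1.e+00]
pos [0.5176 0.018  0.1956] tool delta [-0.0002  0.0024  0.1051]
disc [257.26 190.38] [236, 169, 44, 44, 1478]
tool y yaw deg -5.22 tool z [-5.e-03  7.e-04 -1.e+00]
pos [0.5176 0.018  0.1956] tool delta [-0.0003  0.0019  0.0976]
```

```bash
python3 -m pendant '[{"dx":0,"dy":0.002,"dz":0.02,"rx":0,"ry":0,"rz":0,"hand":0.048},{"dx":0,"dy":0,"dz":0.035,"rx":0,"ry":0,"rz":0,"hand":0.048},{"dx":0,"dy":0,"dz":0.03,"rx":0,"ry":0,"rz":0,"hand":0.048},{"dx":0,"dy":0,"dz":0.012,"rx":0,"ry":0,"rz":0,"hand":0.047},{"dx":0,"dy":0,"dz":0.004,"rx":0,"ry":0,"rz":0,"hand":0.046},{"dx":0,"dy":0,"dz":0.002,"rx":0,"ry":0,"rz":0,"hand":0.046},{"dx":0,"dy":0,"dz":0,"rx":0,"ry":0,"rz":0,"hand":0.046},{"dx":0,"dy":0,"dz":0,"rx":0,"ry":0,"rz":0,"hand":0.046}]' 25
python3 - <<'E'
from h import *
from rig import manip
s=manip.get_state(); delta(s,[.5195,.0177,.0912])
E
```

```text
clock: 13.53
position: [0.5227, 0.0179, 0.0963]
ee_rot: [0.001, 0.738, 0.674, 0.001]
contact_force: [-0.2, -0.2, 0.4]
width: 0.0459
gripper_force: 0.0
tool y yaw deg -5.17 tool z [ 3.8e-03 -3.0e-04 -1.0e+00]
pos [0.5227 0.0179 0.0963] tool delta [-0.0005 -0.0032  0.005 ]
```

```bash
python3 -m pendant '[{"dx":0,"dy":0,"dz":0,"rx":0,"ry":0,"rz":0,"hand":0.048},{"dx":0,"dy":0,"dz":0,"rx":0,"ry":0,"rz":0,"hand":0.048},{"dx":0,"dy":0,"dz":0,"rx":0,"ry":0,"rz":0,"hand":0.048}]'|egrep "pos|cont"
```

```text
position: [0.5215, 0.0178, 0.0953]
contact_force: [-0.4, 0.3, 0.1]
```

```bash
python3 -m pendant '[{"dx":0,"dy":-0.0015,"dz":0,"rx":0,"ry":0,"rz":0,"hand":0.048},{"dx":0,"dy":0,"dz":0.002,"rx":0,"ry":0,"rz":0,"hand":0.048},{"dx":0,"dy":0,"dz":0.001,"rx":0,"ry":0,"rz":0,"hand":0.048},{"dx":0,"dy":0,"dz":0.001,"rx":0,"ry":0,"rz":0,"hand":0.048},{"dx":0,"dy":0,"dz":0,"rx":0,"ry":0,"rz":0,"hand":0.048},{"dx":0,"dy":0,"dz":0,"rx":0,"ry":0,"rz":0,"hand":0.048}]'|egrep "pos|cont"
```

```text
position: [0.5195, 0.018, 0.0903]
contact_force: [-0.0, -0.2, 0.7]
```

```bash
python3 -m pendant '[{"dx":0,"dy":0,"dz":-0.001,"rx":0,"ry":0,"rz":0,"hand":0.046},{"dx":0,"dy":0,"dz":0,"rx":0,"ry":0,"rz":0,"hand":0.035},{"dx":0,"dy":0,"dz":0,"rx":0,"ry":0,"rz":0,"hand":0.035},{"dx":0,"dy":0,"dz":0,"rx":0,"ry":0,"rz":0,"hand":0.035},{"dx":0,"dy":0,"dz":0,"rx":0,"ry":0,"rz":0,"hand":0.035},{"dx":0,"dy":0,"dz":0,"rx":0,"ry":0,"rz":0,"hand":0.035}]' 25;  python3 -m pendant '[{"dx":0,"dy":0,"dz":-0.01,"rx":0,"ry":0,"rz":0,"hand":0.035},{"dx":0,"dy":0,"dz":-0.025,"rx":0,"ry":0,"rz":0,"hand":0.035},{"dx":0,"dy":0,"dz":-0.03,"rx":0,"ry":0,"rz":0,"hand":0.035},{"dx":0,"dy":0,"dz":-0.03,"rx":0,"ry":0,"rz":0,"hand":0.035},{"dx":0,"dy":0,"dz":-0.01,"rx":0,"ry":0,"rz":0,"hand":0.035},{"dx":0,"dy":0,"dz":0,"rx":0,"ry":0,"rz":0,"hand":0.035},{"dx":0,"dy":0,"dz":0,"rx":0,"ry":0,"rz":0,"hand":0.035}]'
python3 - <<'E'
from h import *
from rig import manip
s=manip.get_state(); z=s["position"][2]+.007
d=manip.get_image("wrist"); d["s"]=s; np.save("pics/w7.npy",d,allow_pickle=True)
def held(d,r=(205,290)):
    b,h=blobs(d["frame"][205:290,217:295],(8,80,40),(34,255,255),300)
    for c,st in b:
        u0,v0=st[0]+217,st[1]+205; c2=[u0+st[2]/2-.5,v0+st[3]/2-.5]; print(st,c2,((wl(d,c2,d["s"]["position"][2]+.007)-d["s"]["position"])@q2R(d["s"]["ee_rot"])).round(4))
held(d); held(np.load("pics/w3.npy",allow_pickle=True).item())
delta(s,[.4789,.2914,.33])
E
```

```text
clock: 14.78
position: [0.5198, 0.018, 0.0919]
ee_rot: [0.0, 0.738, 0.674, 0.0]
contact_force: [-1.1, -0.1, 4.5]
width: 0.038
gripper_force: 25.0
clock: 15.37
position: [0.5193, 0.018, 0.1964]
ee_rot: [0.0, 0.738, 0.674, 0.0]
contact_force: [-0.4, 1.4, -0.5]
width: 0.0383
gripper_force: 25.2
[4, 9, 72, 66, 3572] [256.5, 246.5] [[ 0.0012  0.0006 -0.007 ]]
[4, 8, 69, 66, 3618] [255.0, 245.5] [[ 0.0018 -0.0003 -0.007 ]]
tool y yaw deg -5.19 tool z [ 2.e-04  1.e-04 -1.e+00]
pos [0.5193 0.018  0.1964] tool delta [ 0.2686 -0.065  -0.1336]
```

```bash
python3 -m pendant '[{"dx":0,"dy":0,"dz":-0.03,"rx":0,"ry":0,"rz":0,"hand":0.035},{"dx":0.01,"dy":-0.003,"dz":-0.035,"rx":0,"ry":0,"rz":0,"hand":0.035},{"dx":0.025,"dy":-0.008,"dz":-0.035,"rx":0,"ry":0,"rz":0,"hand":0.035},{"dx":0.03,"dy":-0.008,"dz":-0.025,"rx":0,"ry":0,"rz":0,"hand":0.035},{"dx":0.035,"dy":-0.008,"dz":-0.008,"rx":0,"ry":0,"rz":0,"hand":0.035},{"dx":0.035,"dy":-0.008,"dz":0,"rx":0,"ry":0,"rz":0,"hand":0.035},{"dx":0.035,"dy":-0.008,"dz":0,"rx":0,"ry":0,"rz":0,"hand":0.035},{"dx":0.035,"dy":-0.008,"dz":0,"rx":0,"ry":0,"rz":0,"hand":0.035},{"dx":0.035,"dy":-0.008,"dz":0,"rx":0,"ry":0,"rz":0,"hand":0.035},{"dx":0.025,"dy":-0.0055,"dz":0,"rx":0,"ry":0,"rz":0,"hand":0.035},{"dx":0.0045,"dy":0,"dz":0.02,"rx":0,"ry":0,"rz":0,"hand":0.035},{"dx":0,"dy":0,"dz":0.03,"rx":0,"ry":0,"rz":0,"hand":0.035}]'|egrep pos
python3 -m pendant '[{"dx":0,"dy":0,"dz":0.03,"rx":0,"ry":0,"rz":0,"hand":0.035},{"dx":0,"dy":0,"dz":0.03,"rx":0,"ry":0,"rz":0,"hand":0.035},{"dx":0,"dy":0,"dz":0.02,"rx":0,"ry":0,"rz":0,"hand":0.035},{"dx":0,"dy":0,"dz":0,"rx":0,"ry":0,"rz":0,"hand":0.035},{"dx":0,"dy":0,"dz":0,"rx":0,"ry":0,"rz":0,"hand":0.035},{"dx":0,"dy":0,"dz":0,"rx":0,"ry":0,"rz":0,"hand":0.035}]' 20
python3 - <<'E'
from h import *
from rig import manip
s=manip.get_state(); delta(s,[.4794,.2921,.1363])
E
```

```text
position: [0.4805, 0.2938, 0.2774]
clock: 16.92
position: [0.4804, 0.2912, 0.1981]
ee_rot: [-0.0, 0.738, 0.674, 0.0]
contact_force: [0.1, -0.5, 0.1]
width: 0.038
gripper_force: 25.3
tool y yaw deg -5.2 tool z [ 2.e-04  2.e-04 -1.e+00]
pos [0.4804 0.2912 0.1981] tool delta [ 0.0008 -0.0011  0.0618]
```

```bash
python3 -m pendant '[{"dx":0.0008,"dy":-0.001,"dz":0.02,"rx":0,"ry":0,"rz":0,"hand":0.035},{"dx":0,"dy":0,"dz":0.02,"rx":0,"ry":0,"rz":0,"hand":0.035},{"dx":0,"dy":0,"dz":0.008,"rx":0,"ry":0,"rz":0,"hand":0.035},{"dx":0,"dy":0,"dz":0.002,"rx":0,"ry":0,"rz":0,"hand":0.035},{"dx":0,"dy":0,"dz":0,"rx":0,"ry":0,"rz":0,"hand":0.035},{"dx":0,"dy":0,"dz":0,"rx":0,"ry":0,"rz":0,"hand":0.035}]' |egrep "pos|cont"; for i in 1 2 3; do python3 -m pendant '[{"dx":0,"dy":0,"dz":0.0015,"rx":0,"ry":0,"rz":0,"hand":0.035},{"dx":0,"dy":0,"dz":0.001,"rx":0,"ry":0,"rz":0,"hand":0.035},{"dx":0,"dy":0,"dz":0,"rx":0,"ry":0,"rz":0,"hand":0.035}]' |egrep "pos|cont"; done
```

```text
position: [0.4801, 0.2923, 0.1492]
contact_force: [0.5, 0.4, -0.7]
position: [0.4793, 0.292, 0.1458]
contact_force: [-0.5, 0.7, -0.2]
position: [0.4789, 0.2918, 0.1427]
contact_force: [-0.1, -1.3, 0.4]
position: [0.479, 0.2918, 0.1401]
contact_force: [-0.1, 0.2, -0.7]
```

```bash
for i in 1 2 3 ; do python3 -m pendant '[{"dx":0,"dy":0,"dz":0.001,"rx":0,"ry":0,"rz":0,"hand":0.035},{"dx":0,"dy":0,"dz":0,"rx":0,"ry":0,"rz":0,"hand":0.035},{"dx":0,"dy":0,"dz":0,"rx":0,"ry":0,"rz":0,"hand":0.035}]' |egrep "pos|cont"; done
```

```text
position: [0.4791, 0.2919, 0.1393]
contact_force: [-0.1, 0.0, -0.3]
position: [0.4792, 0.292, 0.1384]
contact_force: [0.4, 1.0, 0.5]
position: [0.4793, 0.2921, 0.1375]
contact_force: [0.6, 0.6, -0.2]
```

```bash
for i in 1 2; do python3 -m pendant '[{"dx":0,"dy":0,"dz":0.0006,"rx":0,"ry":0,"rz":0,"hand":0.035},{"dx":0,"dy":0,"dz":0,"rx":0,"ry":0,"rz":0,"hand":0.035},{"dx":0,"dy":0,"dz":0,"rx":0,"ry":0,"rz":0,"hand":0.035}]' |egrep "pos|cont"; done
```

```text
position: [0.4793, 0.292, 0.1374]
contact_force: [-0.6, 0.5, 3.9]
position: [0.4793, 0.2921, 0.1373]
contact_force: [-0.7, -0.8, 8.0]
```

```bash
python3 -m pendant '[{"dx":0,"dy":0,"dz":0,"rx":0,"ry":0,"rz":0,"hand":0.048},{"dx":0,"dy":0,"dz":0,"rx":0,"ry":0,"rz":0,"hand":0.048},{"dx":0,"dy":0,"dz":0,"rx":0,"ry":0,"rz":0,"hand":0.048},{"dx":0,"dy":0,"dz":-0.01,"rx":0,"ry":0,"rz":0,"hand":0.048},{"dx":0,"dy":0,"dz":-0.025,"rx":0,"ry":0,"rz":0,"hand":0.048},{"dx":0,"dy":0,"dz":-0.025,"rx":0,"ry":0,"rz":0,"hand":0.048},{"dx":0,"dy":0,"dz":-0.005,"rx":0,"ry":0,"rz":0,"hand":0.048},{"dx":0,"dy":0,"dz":0,"rx":0,"ry":0,"rz":0,"hand":0.048}]'
python3 - <<'E'
from h import *
from rig import manip
s=manip.get_state()
d=manip.get_image("wrist"); d["s"]=s; np.save("pics/w8.npy",d,allow_pickle=True)
cv2.imwrite("pics/w8.png",cv2.resize(d["frame"][50:250,160:360,::-1],None,fx=3,fy=3,interpolation=cv2.INTER_CUBIC))
delta(s,np.array([.4797+.085*.094,.2925+.085*.9955,.136]))
b,_=blobs(d["frame"][:130],(0,0,0),(180,255,60),30)
for c,st in b: 
    if 200<c[0]<300: print("knob",c,st,wl(d,c,.1655).round(4), wl(d,c,.15).round(4))
E
```

```text
clock: 20.08
position: [0.4804, 0.2925, 0.2036]
ee_rot: [0.001, 0.738, 0.674, 0.002]
contact_force: [0.1, -0.2, -0.1]
width: 0.0478
gripper_force: 0.0
tool y yaw deg -5.19 tool z [ 0.0045  0.0021 -1.    ]
pos [0.4804 0.2925 0.2036] tool delta [ 0.0848 -0.0007  0.0678]
knob [254.83  94.62] [242, 81, 25, 26, 290] [[0.4877 0.3753 0.1655]] [[0.4878 0.3756 0.15  ]]
```

View pics/w8.png

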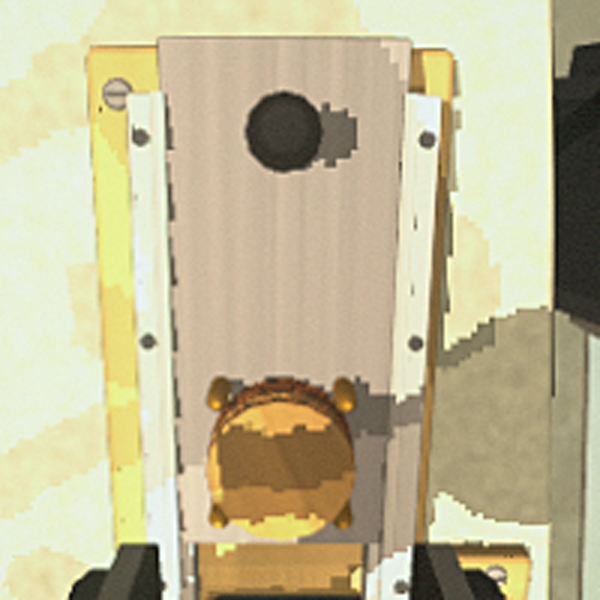

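```bash
python3 -m pendant '[{"dx":0.02,"dy":-0.0007,"dz":0,"rx":0,"ry":0,"rz":0,"hand":0.048},{"dx":0.035,"dy":0,"dz":0,"rx":0,"ry":0,"rz":0,"hand":0.048},{"dx":0.0298,"dy":0,"dz":0,"rx":0,"ry":0,"rz":0,"hand":0.048},{"dx":0,"dy":0,"dz":0.02,"rx":0,"ry":0,"rz":0,"hand":0.048},{"dx":0,"dy":0,"dz":0.025,"rx":0,"ry":0,"rz":0,"hand":0.048},{"dx":0,"dy":0,"dz":0.018,"rx":0,"ry":0,"rz":0,"hand":0.048},{"dx":0,"dy":0,"dz":0.003,"rx":0,"ry":0,"rz":0,"hand":0.04},{"dx":0,"dy":0,"dz":0,"rx":0,"ry":0,"rz":0,"hand":0.03},{"dx":0,"dy":0,"dz":0,"rx":0,"ry":0,"rz":0,"hand":0.02},{"dx":0,"dy":0,"dz":0,"rx":0,"ry":0,"rz":0,"hand":0.02}]' 20
python3 - <<'E'
from h import *
from rig import manip
s=manip.get_state(); delta(s,np.array([.4797+.085*.094,.2925+.085*.9955,.136]))
E
```

```text
clock: 20.97
position: [0.4868, 0.3767, 0.1362]
ee_rot: [0.0, 0.738, 0.674, 0.001]
contact_force: [0.8, 0.0, 0.0]
width: 0.0202
gripper_force: 0.0
tool y yaw deg -5.21 tool z [ 0.0017  0.0011 -1.    ]
pos [0.4868 0.3767 0.1362] tool delta [0.0005 0.0009 0.0002]
```

```bash
python3 -m pendant '[{"dx":0,"dy":0.0007,"dz":0,"rx":0,"ry":0,"rz":0,"hand":0.01},{"dx":0,"dy":0,"dz":0,"rx":0,"ry":0,"rz":0,"hand":0.01},{"dx":0,"dy":0,"dz":0,"rx":0,"ry":0,"rz":0,"hand":0.01},{"dx":0,"dy":0,"dz":0,"rx":0,"ry":0,"rz":0,"hand":0.01}]' 20;python3 -m pendant '[{"dx":-0.003,"dy":0,"dz":0,"rx":0,"ry":0,"rz":0,"hand":0.01},{"dx":-0.005,"dy":0,"dz":0,"rx":0,"ry":0,"rz":0,"hand":0.01},{"dx":-0.007,"dy":0,"dz":0,"rx":0,"ry":0,"rz":0,"hand":0.01},{"dx":-0.007,"dy":0,"dz":0,"rx":0,"ry":0,"rz":0,"hand":0.01},{"dx":-0.007,"dy":0,"dz":0,"rx":0,"ry":0,"rz":0,"hand":0.01},{"dx":-0.007,"dy":0,"dz":0,"rx":0,"ry":0,"rz":0,"hand":0.01},{"dx":-0.006,"dy":0,"dz":0,"rx":0,"ry":0,"rz":0,"hand":0.01},{"dx":-0.003,"dy":0,"dz":0,"rx":0,"ry":0,"rz":0,"hand":0.01},{"dx":0,"dy":0,"dz":0,"rx":0,"ry":0,"rz":0,"hand":0.01}]'
```

```text
clock: 21.3
position: [0.4879, 0.3767, 0.1365]
ee_rot: [0.001, 0.738, 0.674, 0.002]
contact_force: [1.3, 0.0, 4.4]
width: 0.013
gripper_force: 20.9
clock: 22.05
position: [0.4834, 0.331, 0.1365]
ee_rot: [0.0, 0.739, 0.674, 0.001]
contact_force: [1.3, -0.5, 6.6]
width: 0.013
gripper_force: 21.1
```

```bash
python3 -m pendant '[{"dx":-0.003,"dy":0,"dz":0,"rx":0,"ry":0,"rz":0,"hand":0.01},{"dx":-0.006,"dy":0,"dz":0,"rx":0,"ry":0,"rz":0,"hand":0.01},{"dx":-0.007,"dy":0,"dz":0,"rx":0,"ry":0,"rz":0,"hand":0.01},{"dx":-0.007,"dy":0,"dz":0,"rx":0,"ry":0,"rz":0,"hand":0.01},{"dx":-0.007,"dy":0,"dz":0,"rx":0,"ry":0,"rz":0,"hand":0.01},{"dx":-0.005,"dy":0,"dz":0,"rx":0,"ry":0,"rz":0,"hand":0.01},{"dx":-0.003,"dy":0,"dz":0,"rx":0,"ry":0,"rz":0,"hand":0.01},{"dx":-0.002,"dy":0,"dz":0,"rx":0,"ry":0,"rz":0,"hand":0.01},{"dx":-0.002,"dy":0,"dz":0,"rx":0,"ry":0,"rz":0,"hand":0.01},{"dx":0,"dy":0,"dz":0,"rx":0,"ry":0,"rz":0,"hand":0.01}]'|egrep "pos|cont"; for i in 1 2 3; do python3 -m pendant '[{"dx":-0.001,"dy":0,"dz":0,"rx":0,"ry":0,"rz":0,"hand":0.01},{"dx":0,"dy":0,"dz":0,"rx":0,"ry":0,"rz":0,"hand":0.01},{"dx":0,"dy":0,"dz":0,"rx":0,"ry":0,"rz":0,"hand":0.01}]'|egrep "pos|cont";done
```

```text
position: [0.4793, 0.2897, 0.1365]
contact_force: [0.4, 0.0, 7.8]
position: [0.4792, 0.289, 0.1364]
contact_force: [1.5, 1.6, 6.7]
position: [0.4791, 0.2881, 0.1364]
contact_force: [0.3, 2.0, 7.9]
position: [0.479, 0.2872, 0.1364]
contact_force: [1.0, 1.5, 7.0]
```

```bash
for i in 1 2 3; do python3 -m pendant '[{"dx":-0.001,"dy":0,"dz":0,"rx":0,"ry":0,"rz":0,"hand":0.01},{"dx":0,"dy":0,"dz":0,"rx":0,"ry":0,"rz":0,"hand":0.01},{"dx":0,"dy":0,"dz":0,"rx":0,"ry":0,"rz":0,"hand":0.01}]'|egrep "pos|cont";done
```

```text
position: [0.479, 0.287, 0.1364]
contact_force: [0.3, 3.2, 6.6]
position: [0.479, 0.287, 0.1365]
contact_force: [0.4, 6.4, 5.3]
position: [0.479, 0.287, 0.1365]
contact_force: [1.1, 8.1, 5.8]
```

```bash
python3 -m pendant '[{"dx":0,"dy":0,"dz":0,"rx":0,"ry":0,"rz":0,"hand":0.03},{"dx":0,"dy":0,"dz":0,"rx":0,"ry":0,"rz":0,"hand":0.03},{"dx":0,"dy":0,"dz":-0.01,"rx":0,"ry":0,"rz":0,"hand":0.03},{"dx":0,"dy":0,"dz":-0.03,"rx":0,"ry":0,"rz":0,"hand":0.03},{"dx":0,"dy":0,"dz":-0.035,"rx":0,"ry":0,"rz":0,"hand":0.04},{"dx":0,"dy":0,"dz":-0.035,"rx":0,"ry":0,"rz":0,"hand":0.06},{"dx":0,"dy":0,"dz":-0.035,"rx":0,"ry":0,"rz":0,"hand":0.06},{"dx":0,"dy":0,"dz":-0.035,"rx":0,"ry":0,"rz":0,"hand":0.06},{"dx":0,"dy":0,"dz":-0.015,"rx":0,"ry":0,"rz":0,"hand":0.06},{"dx":-0.02,"dy":-0.02,"dz":0,"rx":0,"ry":0,"rz":0,"hand":0.06},{"dx":-0.024,"dy":-0.024,"dz":0,"rx":0,"ry":0,"rz":0,"hand":0.06},{"dx":-0.024,"dy":-0.024,"dz":0,"rx":0,"ry":0,"rz":0,"hand":0.06}]'|egrep "pos|cont"; python3 -m pendant '[{"dx":-0.016,"dy":-0.017,"dz":0,"rx":0,"ry":0,"rz":0,"hand":0.06},{"dx":0,"dy":0,"dz":0,"rx":0,"ry":0,"rz":0,"hand":0.06},{"dx":0,"dy":0,"dz":0,"rx":0,"ry":0,"rz":0,"hand":0.06},{"dx":0,"dy":0,"dz":0,"rx":0,"ry":0,"rz":0,"hand":0.06}]'
python3 - <<'E'
from h import *
from rig import manip
s=manip.get_state(); t=manip.get_image("top"); sd=manip.get_image("side")
d=manip.get_image("wrist"); d["s"]=s; np.save("pics/w9.npy",d,allow_pickle=True)
a=cv2.resize(d["frame"][...,::-1],None,fx=1,fy=1); b=cv2.resize(sd["frame"][120:190,190:290,::-1],(288,201),interpolation=cv2.INTER_CUBIC); c=cv2.resize(t["frame"][140:210,130:250,::-1],(288,168),interpolation=cv2.INTER_CUBIC)
cv2.imwrite("pics/w9.png",np.hstack([a,np.vstack([b,c,np.zeros((15,288,3),np.uint8)])]))
b,_=blobs(d["frame"],(0,150,40),(8,255,255),100)+() if False else blobs(d["frame"],(0,150,40),(8,255,255),100)
for c,st in b: print("red",c,st); delta(s,wl(d,c,.2545)[0]); print(wl(d,c,.2545).round(4))
E
```

```text
position: [0.4032, 0.221, 0.3302]
contact_force: [-0.3, -0.2, 0.2]
clock: 25.72
position: [0.3864, 0.2077, 0.3305]
ee_rot: [0.0, 0.739, 0.674, 0.001]
contact_force: [0.5, -0.0, 0.4]
width: 0.06
gripper_force: 0.0
red [87.78 68.34] [61, 43, 60, 65, 908]
tool y yaw deg -5.22 tool z [ 1.e-03  4.e-04 -1.e+00]
pos [0.3864 0.2077 0.3305] tool delta [ 0.1044 -0.127   0.076 ]
[[0.2696 0.3232 0.2545]]
red [199.32 166.71] [190, 155, 18, 27, 197]
tool y yaw deg -5.22 tool z [ 1.e-03  4.e-04 -1.e+00]
pos [0.3864 0.2077 0.3305] tool delta [ 0.0274 -0.046   0.076 ]
[[0.3432 0.2393 0.2545]]
red [235.62 164.17] [226, 155, 20, 19, 156]
tool y yaw deg -5.22 tool z [ 1.e-03  4.e-04 -1.e+00]
pos [0.3864 0.2077 0.3305] tool delta [ 0.0295 -0.0161  0.076 ]
[[0.3732 0.2386 0.2545]]
red [257.69 194.59] [240, 182, 35, 28, 593]
tool y yaw deg -5.22 tool z [ 1.e-03  4.e-04 -1.e+00]
pos [0.3864 0.2077 0.3305] tool delta [0.0031 0.0021 0.076 ]
[[0.3889 0.2107 0.2545]]
red [201.39 212.82] [191, 203, 21, 21, 306]
tool y yaw deg -5.22 tool z [ 1.e-03  4.e-04 -1.e+00]
pos [0.3864 0.2077 0.3305] tool delta [-0.0137 -0.0468  0.076 ]
[[0.3386 0.1984 0.2545]]
```

View pics/w9.png

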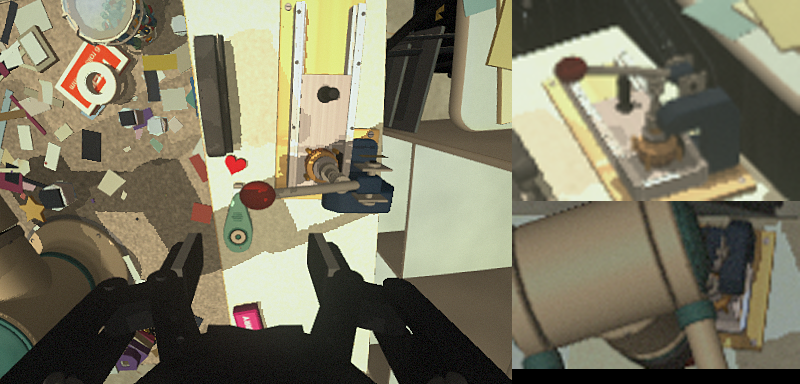

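```bash
python3 -m pendant '[{"dx":0.003,"dy":0,"dz":0,"rx":0,"ry":0,"rz":0,"hand":0},{"dx":0,"dy":0,"dz":0,"rx":0,"ry":0,"rz":0,"hand":0},{"dx":0,"dy":0,"dz":0,"rx":0,"ry":0,"rz":0,"hand":0},{"dx":0,"dy":0,"dz":0,"rx":0,"ry":0,"rz":0,"hand":0},{"dx":0,"dy":0,"dz":0.015,"rx":0,"ry":0,"rz":0,"hand":0},{"dx":0,"dy":0,"dz":0.025,"rx":0,"ry":0,"rz":0,"hand":0},{"dx":0,"dy":0,"dz":0.013,"rx":0,"ry":0,"rz":0,"hand":0},{"dx":0,"dy":0,"dz":0.005,"rx":0,"ry":0,"rz":0,"hand":0},{"dx":0,"dy":0,"dz":0,"rx":0,"ry":0,"rz":0,"hand":0},{"dx":0,"dy":0,"dz":0,"rx":0,"ry":0,"rz":0,"hand":0}]'; for i in 1 2 3 4; do python3 -m pendant '[{"dx":0,"dy":0,"dz":0.001,"rx":0,"ry":0,"rz":0,"hand":0},{"dx":0,"dy":0,"dz":0.001,"rx":0,"ry":0,"rz":0,"hand":0},{"dx":0,"dy":0,"dz":0,"rx":0,"ry":0,"rz":0,"hand":0}]'|egrep "pos|cont"; done
```

```text
clock: 26.7
position: [0.3867, 0.2109, 0.2727]
ee_rot: [0.0, 0.738, 0.674, 0.0]
contact_force: [0.9, -0.5, 0.2]
width: 0.0001
gripper_force: 0.0
position: [0.3867, 0.2108, 0.2707]
contact_force: [-0.2, -0.1, 0.6]
position: [0.3863, 0.2107, 0.2681]
contact_force: [1.3, 0.0, 0.0]
position: [0.3863, 0.2108, 0.2664]
contact_force: [-0.1, -0.9, 1.9]
position: [0.3857, 0.2108, 0.2643]
contact_force: [-2.6, -0.3, 4.7]
```

```bash
for i in 1 2 3; do python3 -m pendant '[{"dx":0,"dy":0,"dz":0.003,"rx":0,"ry":0,"rz":0,"hand":0},{"dx":0,"dy":0,"dz":0.003,"rx":0,"ry":0,"rz":0,"hand":0},{"dx":0,"dy":0,"dz":0.003,"rx":0,"ry":0,"rz":0,"hand":0},{"dx":0,"dy":0,"dz":0.001,"rx":0,"ry":0,"rz":0,"hand":0},{"dx":0,"dy":0,"dz":0,"rx":0,"ry":0,"rz":0,"hand":0}]'|egrep "pos|cont"; done; for i in 1 2; do python3 -m pendant '[{"dx":0,"dy":0,"dz":0.001,"rx":0,"ry":0,"rz":0,"hand":0},{"dx":0,"dy":0,"dz":0.001,"rx":0,"ry":0,"rz":0,"hand":0},{"dx":0,"dy":0,"dz":0,"rx":0,"ry":0,"rz":0,"hand":0}]'|egrep "pos|cont"; done
```

```text
position: [0.3852, 0.2109, 0.254]
contact_force: [-1.8, 0.1, 3.9]
position: [0.3851, 0.211, 0.244]
contact_force: [-2.5, -0.7, 3.5]
position: [0.3854, 0.211, 0.2341]
contact_force: [-2.6, 0.0, 4.2]
position: [0.3854, 0.211, 0.2324]
contact_force: [-5.0, -0.4, 7.2]
position: [0.3852, 0.211, 0.2305]
contact_force: [-4.8, 0.1, 7.6]
```

```bash
for i in 1 2; do python3 -m pendant '[{"dx":0,"dy":0,"dz":0.002,"rx":0,"ry":0,"rz":0,"hand":0},{"dx":0,"dy":0,"dz":0.002,"rx":0,"ry":0,"rz":0,"hand":0},{"dx":0,"dy":0,"dz":0.001,"rx":0,"ry":0,"rz":0,"hand":0},{"dx":0,"dy":0,"dz":0,"rx":0,"ry":0,"rz":0,"hand":0},{"dx":0,"dy":0,"dz":0,"rx":0,"ry":0,"rz":0,"hand":0}]'|egrep "pos|cont"; done;  python3 -m pendant '[{"dx":0,"dy":0,"dz":0.002,"rx":0,"ry":0,"rz":0,"hand":0},{"dx":0,"dy":0,"dz":0,"rx":0,"ry":0,"rz":0,"hand":0},{"dx":0,"dy":0,"dz":0,"rx":0,"ry":0,"rz":0,"hand":0},{"dx":0,"dy":0,"dz":0,"rx":0,"ry":0,"rz":0,"hand":0}]'
```

```text
position: [0.385, 0.211, 0.2256]
contact_force: [-5.6, 0.4, 8.0]
position: [0.3848, 0.211, 0.2207]
contact_force: [-5.9, 0.9, 8.4]
clock: 30.62
position: [0.3847, 0.211, 0.2187]
ee_rot: [-0.001, 0.738, 0.674, -0.001]
contact_force: [-5.6, 0.7, 9.4]
width: -0.0002
gripper_force: 4.7
```

```bash
python3 -m pendant '[{"dx":0,"dy":0,"dz":0.0006,"rx":0,"ry":0,"rz":0,"hand":0},{"dx":0,"dy":0,"dz":0,"rx":0,"ry":0,"rz":0,"hand":0},{"dx":0,"dy":0,"dz":0,"rx":0,"ry":0,"rz":0,"hand":0},{"dx":0,"dy":0,"dz":0,"rx":0,"ry":0,"rz":0,"hand":0},{"dx":0,"dy":0,"dz":0,"rx":0,"ry":0,"rz":0,"hand":0},{"dx":0,"dy":0,"dz":0,"rx":0,"ry":0,"rz":0,"hand":0},{"dx":0,"dy":0,"dz":0,"rx":0,"ry":0,"rz":0,"hand":0},{"dx":0,"dy":0,"dz":0,"rx":0,"ry":0,"rz":0,"hand":0}]'
python3 - <<'E'
from h import *
from rig import manip
sd=manip.get_image("side"); d=manip.get_image("wrist")
cv2.imwrite("pics/w10.png",np.hstack([cv2.resize(sd["frame"][110:260,160:360,::-1],(512,384),interpolation=cv2.INTER_CUBIC)[:, :400],d["frame"][:,112:512,::-1]]))
E
```

```text
clock: 31.28
position: [0.3847, 0.211, 0.2182]
ee_rot: [-0.001, 0.738, 0.674, -0.001]
contact_force: [-5.5, -0.4, 10.3]
width: -0.0001
gripper_force: 5.1
```

View pics/w10.png

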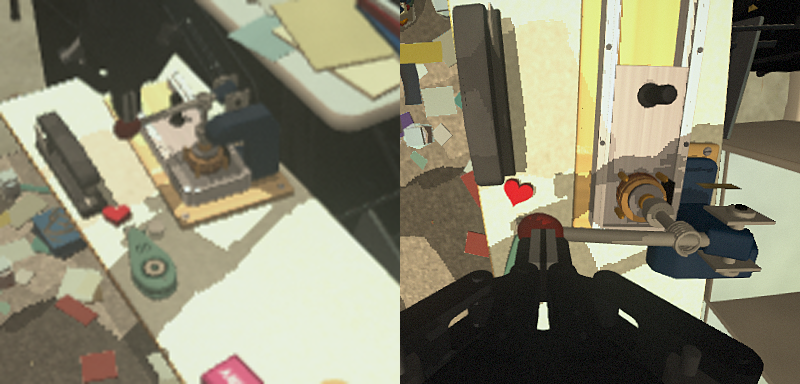

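The closed fingers rest on the ball (wrist view at about (540,225)). The lever is down, the stack is under the foot at (640,195), and the force and travel match 4 mm of squeeze.

```bash
python3 -c "
from rig import manip
print(manip.sign_off())"
```

```text
the job is handed in; nothing more can be done
None
```

The job is handed in: two birch discs lie on the walnut, the shuttle is fully home, and the arm still holds the lever at about 4 mm of foot squeeze (estimated from about 49 mm of ball travel and 10 N), after about 31 s; sign-off returned no verdict.

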